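# Start the stirrer under the beaker at its third step

### The job

Two small stirrers stand on the bench, both switched off. Turn the selector knob of the one that carries the beaker three clicks clockwise, to its third step, and let go. Leave the other stirrer's knob alone and the beaker standing where it is.

Things in the scene. Friction and masses are not known exactly. Their poses are not given: they have to be found in the camera images.
- stirrer_knob_grip (a point): On the axis of the knob to turn, 64 mm above the bench. Knob: black disc 42 mm wide, 5 mm thick, on the deck (42 mm high) of a white 220 x 116 mm stirrer; on it an upright bar grip 42 mm long, 13 thick, from 16 mm below this point (the disc) to 12 mm above. White line on top: pointer end. Turns with the knob: x along the bar to the pointer end, y across it, z up. The other stirrer has the same.
- stirrer_knob (a joint): Angle of that knob, rad: 0 at the off stop, where it starts; grows clockwise seen from above. Six clicks of 25 degrees (0.436 rad) to the far stop at 2.618. A light detent (about 0.04 N m) draws the released knob to the nearest step. Third step: 1.309, the pointer aims straight at the round plate. Scale on the deck: white dash at off, white dot at each step.
- spare_knob (a joint): Angle of the same knob on the other stirrer, which carries a shallow dish and no beaker; it starts at 0 (off) and must stay there.
- beaker_mid (a point): Centre, half-way up, of the empty plastic beaker (69 mm across, 76 mm tall) that stands loose on the round plate (top 50 mm above the bench) of the stirrer to be set, about 122 mm behind the axis of that stirrer's knob. Its z axis points up.

How it is judged (in metres and radians):
At the end, for the whole second after the job is handed in: The knob of the stirrer with the beaker rests at its third step (75 degrees clockwise from off, within 10 degrees), the other stirrer's knob is still at off, and the beaker stands upright (within 10 degrees) within 20 mm of where it stood (value of joint stirrer_knob between 1.134 and 1.484 rad and velocity of joint stirrer_knob between -0.1 and 0.1 rad/s and value of joint spare_knob below 0.218 rad and distance of beaker_mid from where it was at the start of the episode below 0.02 m and angle between beaker_mid's own z axis and vertical below 0.17 rad); the robot touches nothing.
It fails at once if the other stirrer's knob is turned by half a click or more (value of joint spare_knob above 0.218 rad).
It also fails if it takes over 35 s, if anything falls off the work surface, if the arm or the gripper's body presses on something with over 40 N, if the wrist force passes 120 N, or if a joint passes its speed limit or range.

### The arm

A 7-joint arm with a two-finger parallel gripper is mounted at the origin on a cart in front of the work surface, level with it; the furniture and walls round the work are solid. World frame = base frame: x ahead of the robot, y to its left, z up, the work surface at z = 0. Lengths are in mm, angles in rad, forces in N, time in s.
With the tool pointing down it reaches from about 400 to 875 mm from the base axis. Payload 4.4 kg.
Tool frame: the origin (TCP) lies at the very end of the fingers, on their centre line; the grasp point (between the pads) lies 19 mm behind it; y points along the fingers, x is the direction in which the jaws open and shut, and the axes are right-handed (so a half turn about y gives the same grasp; the last joint's range is limited). The gripper opens to 85 mm and grips with 20 to 120 N. Pads are 22 mm wide; open, the fingers measure 114 mm over their backs; the gripper's body (76 mm by 85 mm) begins 54 mm behind the grasp point. The pads swing forward as they close: fully open they stand 13 mm farther back than shut.
Start: joints at [-1.199, 0.628, 0.038, 1.517, -0.027, 0.996, -0.02], TCP at [275.545, 588.721, 231.313] pointing down, gripper open.
Joint ranges: [-3.06, 3.06], [-0.37, 2.12], [-1.25, 1.32], [0.18, 2.47], [-1.1, 4.24], [0.23, 1.98], [-2.94, 2.94]. Speed limits (rad/s): [2.57, 2.57, 3.14, 3.14, 3.14, 3.14, 3.14].

### API

Orientations are given as [roll, pitch, yaw] about the fixed x, y, z axes, in that order (R = Rz(yaw) Ry(pitch) Rx(roll)).
In Python, from cell import readout, eyes, finish_job gives the robot as it stands. The module is installed in compiled form; this text tells all that it offers.
- The arm moves only by the tool apply_moves, never from a script. Its argument "commands" is a list that holds one entry, the list of rows, each a list of 6 numbers: the shift along the tool's x, y, z in units of 0.04 m (1.0 is 0.04 m), then the turn, a rotation vector about the tool's x, y, z in units of 5 degrees (1.0 is 5 degrees). A call has 1 to 8 rows; each row shifts and turns the pose as measured when the row begins, along the tool's axes as they then stand; what a row does not reach is not made up. A row lasts 1/12 s, in which the tool goes at most 41.7 mm and 7.16 degrees, less where a joint would pass 70% of its speed; a pose out of reach is approached as far as the arm can. A call with a number of a shift or a turn outside -1 to 1 is refused whole. A call with a gripper value outside its range is refused whole. "claw" is the finger opening in mm, from 0 to 85.4, set as the call begins (left out, the last holds). The fingers move at their own pace and stop on an object; the grip force is fixed at half the most. Time passes only in rows, so rows that do not move let the fingers close. It gives the time, the measured TCP pose, the force and the opening at its end, in the units of the state.
- readout.read_state(): the state, without advancing time (a new reading comes with each control period).
- eyes.get_image(name): name is "side" or "top"; returns a dict with "image" (480x640x3 uint8, red, green, blue), "mtx" (3x3 intrinsics, pixels), "rvec" (rotation vector, rad) and "tvec" (3), from world to camera coordinates, as OpenCV has them. Camera axes: x right, y down, z forward; pixel columns grow to the right and rows downward; lengths in mm; the calibration is good to about 2 mm. A picture is of the moment at which its call begins. There is no depth.
- finish_job(): hands the job in, once; it reports no verdict.
The state is a dict: "clock": time; "qpos": joint angles; "qd": joint speeds; "tau": joint torques, N m; "eef_pos": TCP position; "tool_rot": TCP orientation; "force": force on the tool from outside, world axes, zero at the start; "torque": the same for the moment, N m; "width": finger opening in mm.
Only numpy, scipy, OpenCV 4.12 (cv2) and the standard library are available. Lean on these libraries where they do the work, as an engineer would, in place of code of your own. Each camera call takes 0.05 s, during which the arm holds its last target. There are 200 camera calls.

## Working session

There is one attempt and no reset: what is moved stays moved. The work goes in short steps, Python scripts to look and compute and a tool call to move; the robot and the scene stay as the last step left them, time stands still between calls to the robot, and variables do not carry over. Pictures are saved under pics/ and viewed, about 8 in all and at most 12, crops included, and the job is handed in when it is done.

Besides the shell and the picture viewer there is one more tool, called after "Request:" as a command line: name --argument value ..., lists and objects as JSON in quotes. apply_moves: Moves the arm, as the interface text tells. Shifts and turns lie within -1 to 1; 1 stands for 0.04 m of shift or 5 degrees of turn. Its arguments: {"type":"object","properties":{"commands":{"type":"array"},"claw":{"type":"number"}},"required":["commands"]}

```bash
mkdir -p pics
cat > h.py <<'E'
import numpy as np, cv2
from cell import readout, eyes, finish_job
def grab(n,f=None):
    d=eyes.get_image(n)
    if f: cv2.imwrite('pics/'+f,d['image'][:,:,::-1])
    return d
def at_z(d,uv,z):
    K=np.array(d['mtx'],float);R=cv2.Rodrigues(np.array(d['rvec'],float))[0];t=np.array(d['tvec'],float).ravel()
    r=R.T@np.linalg.inv(K)@np.array([uv[0],uv[1],1.]);c=-R.T@t
    return c+r*(z-c[2])/r[2]
def proj(d,P):
    return cv2.projectPoints(np.array(P,float).reshape(-1,1,3),np.array(d['rvec'],float),np.array(d['tvec'],float),np.array(d['mtx'],float),None)[0].reshape(-1,2)
E
python3 - <<'E'
from h import *
import pickle
s=readout.read_state();print(s)
D={n:grab(n,n+'1.png') for n in('side','top')}
pickle.dump(D,open('d1.pkl','wb'))
for n in D:
    R=cv2.Rodrigues(np.array(D[n]['rvec'],float))[0];print(n,-R.T@np.array(D[n]['tvec']).ravel(),R.tolist())
E
```

```text
{'clock': 0.0, 'qpos': array([-1.19881546,  0.62933835,  0.03845138,  1.51834761, -0.02697305,
        0.99632111, -0.01997064]), 'qd': array([-0.00101747,  0.00110748, -0.00152256, -0.0002129 , -0.00125704,
       -0.00131377,  0.00036687]), 'tau': array([ 3.47479443e-05, -5.63400793e+01,  1.22565676e+00, -1.93446279e+01,
        1.08754591e-02,  1.04121826e-02, -1.20430394e-05]), 'eef_pos': array([275.27731106, 588.1459497 , 230.40084465]), 'tool_rot': array([-1.57084879,  0.00189547,  1.13305227]), 'force': array([0.41484942, 0.20195196, 1.23677909]), 'torque': array([-0.03717494,  0.02152292, -0.00637092]), 'width': 85.74624638680464}
side [546.92498575 750.91369035 471.97831323] [[-0.999742113643093, 0.019354692336331664, -0.011878640200244928], [0.019348474706412398, 0.452127266090681, -0.8917435571866509], [-0.011888765073642008, -0.8917434222588537, -0.4523851524122906]]
top [388.44899332 -18.1122619  930.25133666] [[0.013982362165431361, -0.999231143535779, -0.0366280676046999], [-0.9870689962318793, -0.007943545842971411, -0.1600990217247784], [0.1596849718228524, 0.03839299242857165, -0.9864211513883482]]
```

View pics/top1.png

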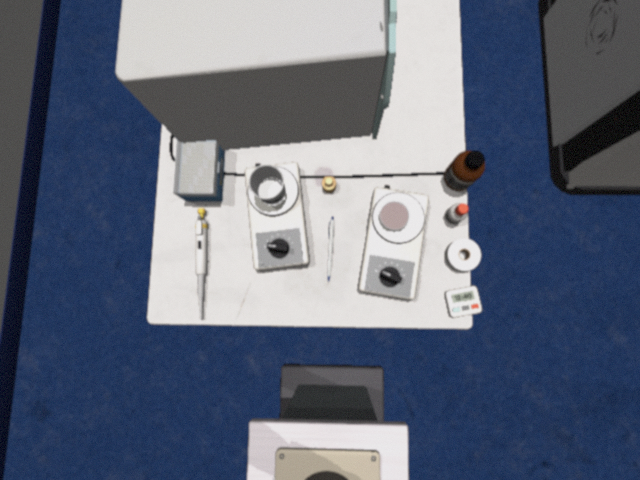

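View pics/side1.png

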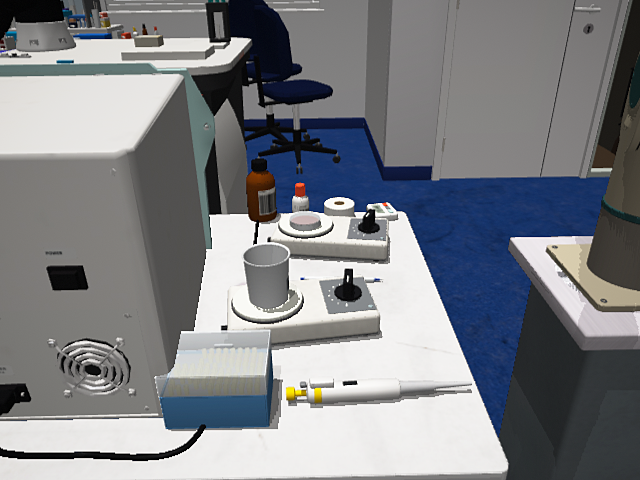

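The top view shows the beaker stirrer on the left, with its knob near (279,247) and the beaker near (268,188). The spare stirrer's knob is near (390,276). In the side view the beaker stirrer is the nearer one, with its knob near (348,285). Next I'll enlarge both knobs.

Run:
```python
from h import *
import pickle
D=pickle.load(open('d1.pkl','rb'))
t=D['top']['image'][145:275,235:315];s=D['side']['image'][225:345,220:390]
a=cv2.resize(t,None,fx=4.6,fy=4.6,interpolation=cv2.INTER_CUBIC);b=cv2.resize(s,None,fx=2.5,fy=2.5,interpolation=cv2.INTER_CUBIC)
im=np.zeros((600,800,3),np.uint8);im[:a.shape[0],:a.shape[1]]=a;im[:b.shape[0],370:370+b.shape[1]]=b
s2=D['side']['image'][255:315,315:385];c=cv2.resize(s2,None,fx=4.5,fy=4.5,interpolation=cv2.INTER_CUBIC);im[310:310+c.shape[0],370:370+c.shape[1]]=c
cv2.imwrite('pics/crop1.png',im[:,:,::-1])
print(proj(D['top'],[[275,588,231],[0,0,0]]))
for n,uv,z in[('top',(279,247),76),('side',(348,270),76),('top',(390,276),76),('side',(369,211),76)]:print(n,at_z(D[n],uv,z))
```

```text
[[-45.49071022 369.31612788]
 [327.03012198 503.6340213 ]]
top [494.15372323  98.71668539  76.        ]
side [495.80096172  90.1852659   76.        ]
top [ 439.79404126 -118.20799778   76.        ]
side [ 440.89182968 -125.75687411   76.        ]
```

View pics/crop1.png

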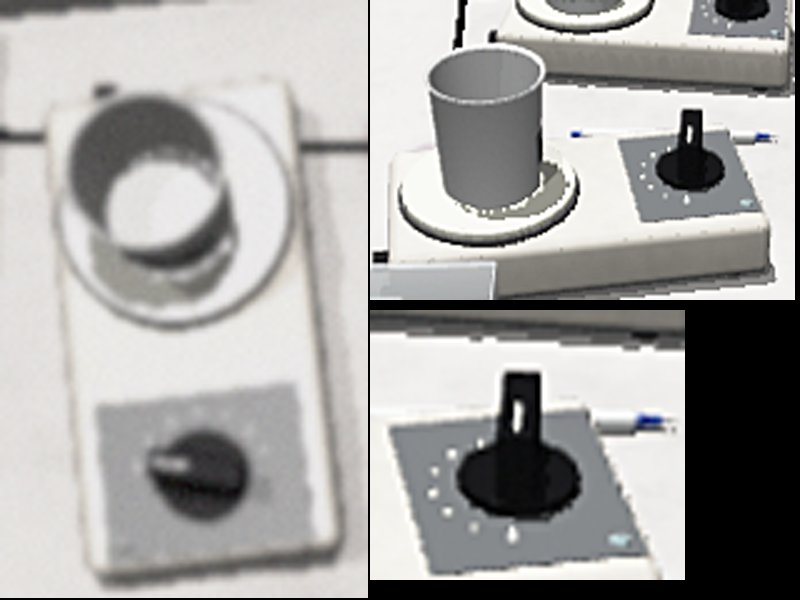

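Run:
```python
from h import *
import pickle
D=pickle.load(open('d1.pkl','rb'))
T=lambda x,y:(235+x/4.6-.4,145+y/4.6-.4); S=lambda x,y:(315+(x-370)/4.5-.4,255+(y-310)/4.5-.4)
def P(d):
    R=cv2.Rodrigues(np.array(d['rvec'],float))[0];return np.array(d['mtx'],float)@np.c_[R,np.array(d['tvec'],float).ravel()]
def tri(a,b):
    X=cv2.triangulatePoints(P(D['top']),P(D['side']),np.array(a,float).reshape(2,1),np.array(b,float).reshape(2,1)).ravel();X=X[:3]/X[3]
    return X,proj(D['top'],[X])[0]-a,proj(D['side'],[X])[0]-b
disc=(T(204,475),S(518,480)); tip=(T(150,463),S(519,432))
print('disc',tri(*disc),at_z(D['top'],disc[0],47),at_z(D['side'],disc[1],47))
print('line',tri(T(168,464),S(518,415)))
s2=lambda x,y:(220+(x-370)/2.5-.4,225+y/2.5-.4)
pl=(T(177,208),s2(489,191));print('plate',tri(*pl))
a=at_z(D['top'],disc[0],47);b=at_z(D['top'],pl[0],50);v=b-a;print('axis deg top',np.degrees(np.arctan2(v[1],v[0])),np.hypot(*v[:2]))
a=at_z(D['side'],disc[1],47);b=at_z(D['side'],pl[1],50);v=b-a;print('axis deg side',np.degrees(np.arctan2(v[1],v[0])),np.hypot(*v[:2]))
# long edges of deck top crop
for e in[((296,385),(318,535)),((97,405),(107,560))]:
    p,q=[at_z(D['top'],T(*x),42) for x in e];v=p-q;print('edge',np.degrees(np.arctan2(v[1],v[0])))
```

```text
disc (array([496.74317625, 103.09261166,  44.03559924]), array([ 0.03029882, -0.19711809]), array([0.1982599 , 0.02705235])) [495.97634149 102.73715552  47.        ] [497.38538245 107.49511776  47.        ]
line (array([497.68736391, 114.21482806,  76.70770118]), array([ 0.0553328 , -0.36780663]), array([0.3680853 , 0.05079406]))
plate (array([618.40246422, 119.31985847,  42.48432456]), array([-0.00699314,  0.11532524]), array([-0.11854363, -0.02713228]))
axis deg top 7.275336285026578 121.70536886416404
axis deg side 10.865254822707517 121.76977545743672
edge 9.50963909568088
edge 5.8485597606544015
```

```bash
cat >> h.py <<'E'
def rows(goal,az,n,start=None):
    """round rows bringing the down-pointing tool to goal, jaw azimuth az (deg), in n steps"""
    s=readout.read_state();p=np.array(s['eef_pos']);th=s['tool_rot'][2]
    d=(np.array(goal)-p)/n;dth=(np.radians(az)-th)/n
    for k in range(n):
        t=th+k*dth
        r=[d@[np.cos(t),np.sin(t),0],-d[2],d@[-np.sin(t),np.cos(t),0]]
        print([round(float(x)/40,2) for x in r]+[0,round(float(-np.degrees(dth)/5),2),0])
E
python3 -c "
from h import *
rows([496,104,170],-7,16)"
```

```text
[-0.54, 0.09, -0.63, 0, 0.9, 0]
[-0.49, 0.09, -0.67, 0, 0.9, 0]
[-0.43, 0.09, -0.71, 0, 0.9, 0]
[-0.38, 0.09, -0.74, 0, 0.9, 0]
[-0.32, 0.09, -0.77, 0, 0.9, 0]
[-0.26, 0.09, -0.79, 0, 0.9, 0]
[-0.19, 0.09, -0.81, 0, 0.9, 0]
[-0.13, 0.09, -0.82, 0, 0.9, 0]
[-0.06, 0.09, -0.83, 0, 0.9, 0]
[0.0, 0.09, -0.83, 0, 0.9, 0]
[0.07, 0.09, -0.83, 0, 0.9, 0]
[0.13, 0.09, -0.82, 0, 0.9, 0]
[0.19, 0.09, -0.81, 0, 0.9, 0]
[0.26, 0.09, -0.79, 0, 0.9, 0]
[0.32, 0.09, -0.77, 0, 0.9, 0]
[0.38, 0.09, -0.74, 0, 0.9, 0]
```

Request:
apply_moves --commands '[[[-0.54,0.09,-0.63,0,0.9,0],[-0.49,0.09,-0.67,0,0.9,0],[-0.43,0.09,-0.71,0,0.9,0],[-0.38,0.09,-0.74,0,0.9,0],[-0.32,0.09,-0.77,0,0.9,0],[-0.26,0.09,-0.79,0,0.9,0],[-0.19,0.09,-0.81,0,0.9,0],[-0.13,0.09,-0.82,0,0.9,0]]]' --claw 60

```text
clock: 0.77
eef_pos: [379.6, 344.1, 196.3]
tool_rot: [-1.565, 0.005, 0.493]
force: [0.3, 0.1, -0.0]
width: 59.7
```

```bash
python3 -c "
from h import *
s=readout.read_state();print(s['eef_pos'],np.degrees(s['tool_rot']),s['width'],s['clock'])
rows([496,104,150],-7,8)"
```

```text
[379.59832858 344.07384162 196.32093231] [-89.66717999   0.26354265  28.2437335 ] 59.71791398745392 0.7667
[-0.03, 0.14, -0.83, 0, 0.88, 0]
[0.03, 0.14, -0.83, 0, 0.88, 0]
[0.09, 0.14, -0.83, 0, 0.88, 0]
[0.16, 0.14, -0.82, 0, 0.88, 0]
[0.22, 0.14, -0.8, 0, 0.88, 0]
[0.28, 0.14, -0.79, 0, 0.88, 0]
[0.34, 0.14, -0.76, 0, 0.88, 0]
[0.4, 0.14, -0.73, 0, 0.88, 0]
```

Request:
apply_moves --commands '[[[-0.03,0.14,-0.83,0,0.88,0],[0.03,0.14,-0.83,0,0.88,0],[0.09,0.14,-0.83,0,0.88,0],[0.16,0.14,-0.82,0,0.88,0],[0.22,0.14,-0.8,0,0.88,0],[0.28,0.14,-0.79,0,0.88,0],[0.34,0.14,-0.76,0,0.88,0],[0.4,0.14,-0.73,0,0.88,0]]]'

```text
clock: 1.43
eef_pos: [494.8, 90.6, 147.4]
tool_rot: [-1.57, 0.009, -0.151]
force: [0.3, 1.3, 0.1]
width: 60.0
```

```bash
python3 -c "
from h import *
s=readout.read_state();print(s['eef_pos'],np.degrees(s['tool_rot']),s['width'],s['qpos'])
rows([496,104,100],-7,4)
a=grab('side')['image'][150:350,220:460];a=cv2.resize(a,None,fx=3,fy=3,interpolation=cv2.INTER_CUBIC);cv2.imwrite('pics/s2.png',a[:,:,::-1])"
```

```text
[494.83304386  90.64380063 147.42979758] [-89.93024478   0.49949469  -8.62990148] 60.02860176213159 [-0.45907991  0.57016549  0.33212839  2.00579754 -0.31369112  0.62235178
 -0.06798898]
[-0.01, 0.3, 0.08, 0, -0.08, 0]
[-0.0, 0.3, 0.08, 0, -0.08, 0]
[-0.0, 0.3, 0.08, 0, -0.08, 0]
[-0.0, 0.3, 0.08, 0, -0.08, 0]
```

View pics/s2.png

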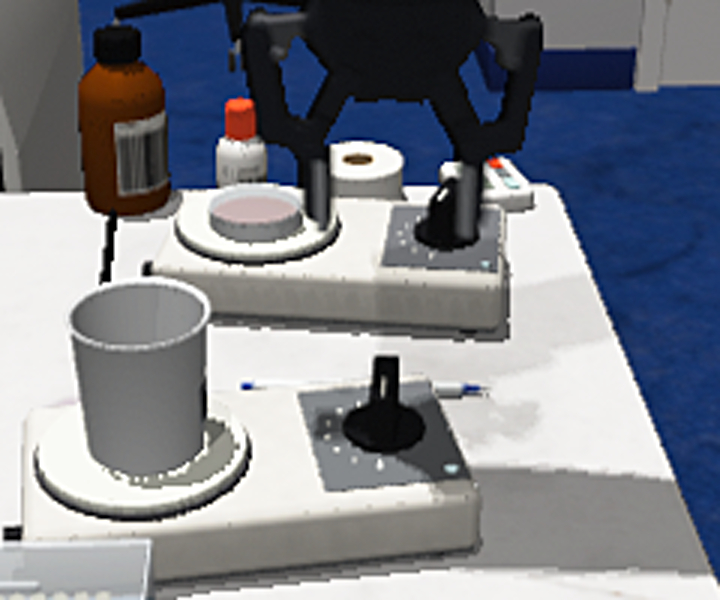

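The fingers (about (318,190) and (467,200) in the crop) straddle the knob bar at (385,380), with clear space to the beaker.

Request:
apply_moves --commands '[[[0,0.3,0.08,0,-0.08,0],[0,0.3,0.08,0,-0.08,0],[0,0.3,0.08,0,-0.08,0],[0,0.3,0.08,0,-0.08,0],[0,0.3,0,0,0,0],[0,0.3,0,0,0,0],[0,0.2,0,0,0,0]]]'

```text
clock: 2.07
eef_pos: [502.1, 88.6, 63.7]
tool_rot: [-1.578, 0.002, -0.145]
force: [0.7, 0.2, 0.1]
width: 60.1
```

```bash
python3 -c "
from h import *
s=readout.read_state();print(s['eef_pos'],np.degrees(s['tool_rot']),s['width'],s['force'])
rows([496.5,104,53],-7,2)
a=grab('side')['image'][200:350,260:440];a=cv2.resize(a,None,fx=4,fy=4,interpolation=cv2.INTER_CUBIC);cv2.imwrite('pics/s3.png',a[:,:,::-1])"
```

```text
[502.0631568   88.61312901  63.71038935] [-90.39031508   0.09236693  -8.31201948] 60.07065727934606 [0.69125147 0.23424005 0.12724841]
[-0.1, 0.13, 0.18, 0, -0.13, 0]
[-0.09, 0.13, 0.18, 0, -0.13, 0]
```

View pics/s3.png

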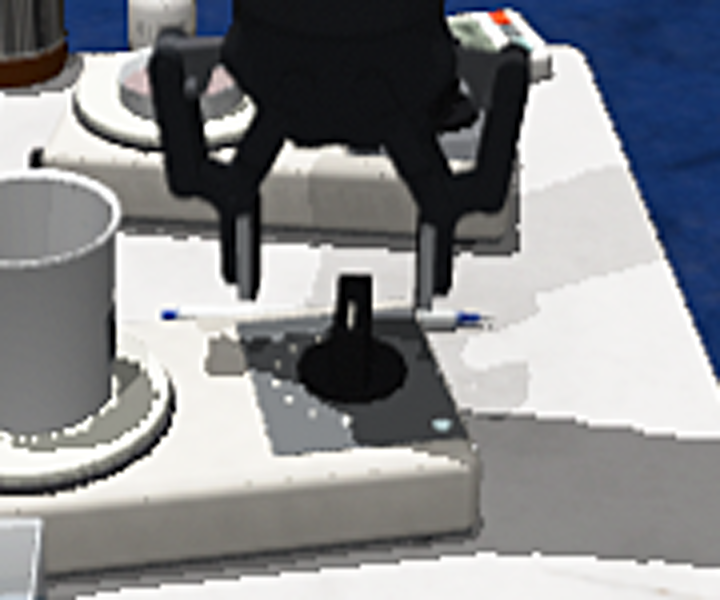

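The fingers are still about 15 mm too far back (−y) from the knob. I'll correct that before going lower.

Request:
apply_moves --commands '[[[-0.1,0,0.35,0,-0.2,0],[0,0,0.1,0,0,0],[0,0,0,0,0,0],[0,0,0,0,0,0]]]'

```text
clock: 2.45
eef_pos: [499.5, 106.6, 62.1]
tool_rot: [-1.58, 0.005, -0.128]
force: [0.1, -0.0, 0.1]
width: 60.1
```

```bash
python3 -c "
from h import *
s=readout.read_state();print(s['eef_pos'],np.degrees(s['tool_rot']),s['width'],s['force'])
rows([496.5,104,53],-7,1)"
```

```text
[499.47674826 106.64096425  62.1324785 ] [-90.50542896   0.29427605  -7.32865962] 60.07624292449453 [ 0.14306509 -0.03582467  0.05290518]
[-0.07, 0.23, -0.07, 0, -0.07, 0]
```

Request:
apply_moves --commands '[[[-0.07,0.23,-0.07,0,-0.07,0],[0,0,0,0,0,0],[0,0,0,0,0,0]]]'

```text
clock: 2.7
eef_pos: [497.8, 103.3, 54.4]
tool_rot: [-1.579, 0.002, -0.123]
force: [0.4, -0.3, 0.6]
width: 60.2
```

```bash
python3 -c "
from h import *
s=readout.read_state();print(s['eef_pos'],np.degrees(s['tool_rot']),s['width'],s['force'])
rows([496.5,104,53],-7,1)
a=grab('side')['image'][200:350,260:440];a=cv2.resize(a,None,fx=4,fy=4,interpolation=cv2.INTER_CUBIC);cv2.imwrite('pics/s4.png',a[:,:,::-1])"
```

```text
[497.83914606 103.25935119  54.35102452] [-90.48558349   0.09364603  -7.03200543] 60.17813384325557 [ 0.43396105 -0.33099425  0.59639433]
[-0.04, 0.03, 0.01, 0, -0.01, 0]
```

View pics/s4.png

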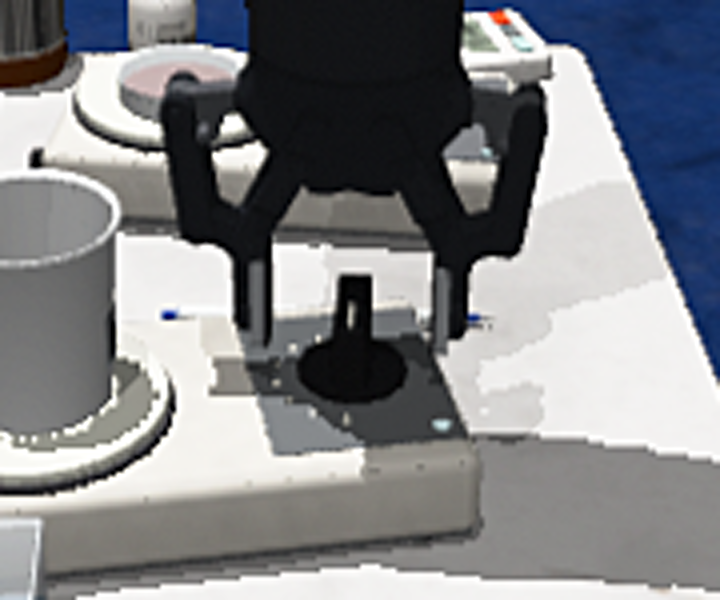

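The bar at (354,310) sits midway between the pads at (258,300) and (442,300), so I'll close the gripper.

Request:
apply_moves --commands '[[[-0.04,0.02,0.02,0,0,0],[0,0,0,0,0,0],[0,0,0,0,0,0],[0,0,0,0,0,0],[0,0,0,0,0,0],[0,0,0,0,0,0],[0,0,0,0,0,0],[0,0,0,0,0,0]]]' --claw 8

```text
clock: 3.42
eef_pos: [497.2, 103.8, 54.9]
tool_rot: [-1.579, -0.0, -0.125]
force: [0.6, 0.6, 0.7]
width: 12.0
```

```bash
python3 -c "
from h import *
s=readout.read_state();print(s['eef_pos'],np.degrees(s['tool_rot']),s['width'],s['force'],s['torque'],s['qpos'])
d=grab('side');print(proj(d,[496.5,104,64]));a=d['image'][200:350,260:440];a=cv2.resize(a,None,fx=4,fy=4,interpolation=cv2.INTER_CUBIC);cv2.imwrite('pics/s5.png',a[:,:,::-1])"
```

```text
[497.15402155 103.76452387  54.90273826] [-9.04702515e+01 -1.08735445e-02 -7.15147760e+00] 11.99690837900453 [0.55934905 0.58707174 0.66011307] [ 0.02691948  0.03713049 -0.07083423] [-0.42165281  0.72824476  0.23454196  2.05140823 -0.38245631  0.40498189
 -0.01543145]
[[348.06451545 281.58788537]]
```

View pics/s5.png

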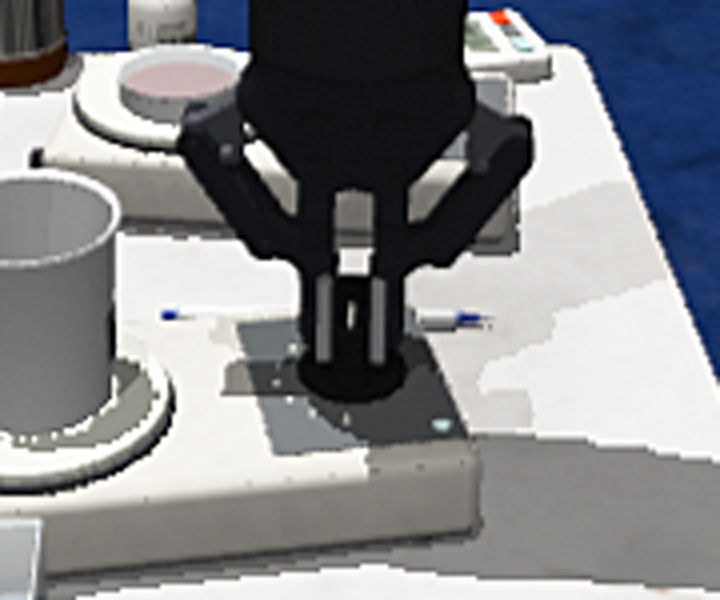

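The pads hold the bar on both sides (opening 12 mm). Now I'll turn clockwise, which is +y about the tool.

Request:
apply_moves --commands '[[[0,0,0,0,0.7,0],[0,0,0,0,0.7,0],[0,0,0,0,0.7,0],[0,0,0,0,0.7,0],[0,0,0,0,0.7,0],[0,0,0,0,0.7,0],[0,0,0,0,0.7,0],[0,0,0,0,0.7,0]]]'

```text
clock: 4.13
eef_pos: [497.7, 103.5, 54.9]
tool_rot: [-1.577, -0.005, -0.634]
force: [0.5, 0.1, 0.8]
width: 11.6
```

Request:
apply_moves --commands '[[[0,0,0,0,0.7,0],[0,0,0,0,0.7,0],[0,0,0,0,0.7,0],[0,0,0,0,0.7,0],[0,0,0,0,0.7,0],[0,0,0,0,0.7,0],[0,0,0,0,0.7,0],[0,0,0,0,0.7,0]]]'

```text
clock: 4.8
eef_pos: [498.2, 103.0, 54.9]
tool_rot: [-1.574, -0.008, -1.145]
force: [0.7, -0.5, 0.2]
width: 11.7
```

Request:
apply_moves --commands '[[[0,0,0,0,0.7,0],[0,0,0,0,0.7,0],[0,0,0,0,0.7,0],[0,0,0,0,0.6,0],[0,0,0,0,0.3,0],[0,0,0,0,0,0],[0,0,0,0,0,0],[0,0,0,0,0,0]]]'

```text
clock: 5.47
eef_pos: [498.3, 102.7, 54.9]
tool_rot: [-1.572, -0.009, -1.419]
force: [0.8, -1.0, 0.2]
width: 11.6
```

```bash
python3 -c "
from h import *
s=readout.read_state();print(s['eef_pos'],np.degrees(s['tool_rot']),s['width'],s['torque'])
d=grab('side');a=d['image'][200:350,260:440];a=cv2.resize(a,None,fx=4,fy=4,interpolation=cv2.INTER_CUBIC);cv2.imwrite('pics/s6.png',a[:,:,::-1])"
```

```text
[498.27060005 102.70760693  54.93011193] [-90.08987314  -0.51911894 -81.32115028] 11.579205326878343 [0.07999828 0.12018921 0.03760046]
```

View pics/s6.png

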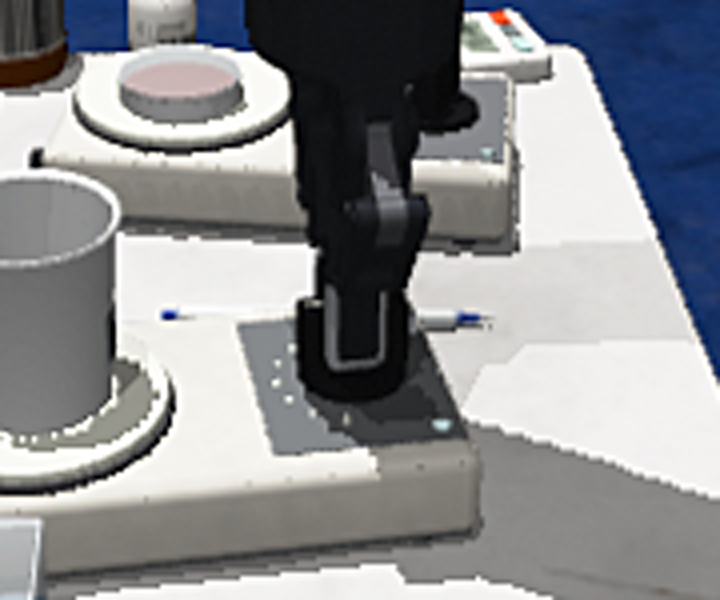

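The bar now points left at the plate, with the knob turned 74°. I'll release and lift.

Request:
apply_moves --commands '[[[0,0,0,0,0,0],[0,0,0,0,0,0],[0,0,0,0,0,0],[0,0,0,0,0,0],[0,0,0,0,0,0],[0,0,0,0,0,0]]]' --claw 50

```text
clock: 6.02
eef_pos: [498.4, 103.3, 54.9]
tool_rot: [-1.572, -0.008, -1.417]
force: [0.0, 1.0, 1.1]
width: 49.7
```

Request:
apply_moves --commands '[[[0,-0.3,0,0,0,0],[0,-0.5,0,0,0,0],[0,-0.7,0,0,0,0],[0,-0.8,0,0,0,0],[0,-0.8,0,0,0,0],[0,-0.5,0,0,0,0],[0,0,0,0,0,0],[0,0,0,0,0,0]]]'

```text
clock: 6.68
eef_pos: [497.0, 103.9, 204.0]
tool_rot: [-1.577, -0.009, -1.418]
force: [-0.6, -0.2, -0.2]
width: 49.8
```

```bash
python3 -c "
from h import *
s=readout.read_state();print(s['eef_pos'],np.degrees(s['tool_rot']),s['width'],s['force'],s['clock'],abs(s['qd']).max())
d=grab('side');a=d['image'][190:350,220:440];a=cv2.resize(a,None,fx=3.6,fy=3.6,interpolation=cv2.INTER_CUBIC);cv2.imwrite('pics/s7.png',a[:,:,::-1])
import pickle;o=pickle.load(open('d1.pkl','rb'))['side']['image'];print(np.abs(o[235:310,225:300].astype(int)-d['image'][235:310,225:300]).mean())"
```

```text
[497.03422759 103.90231852 203.97782654] [-90.34777118  -0.49411968 -81.24345567] 49.835342339527216 [-0.58067502 -0.20195023 -0.19987927] 6.6833 0.03483349950698639
0.3905777777777778
```

View pics/s7.png

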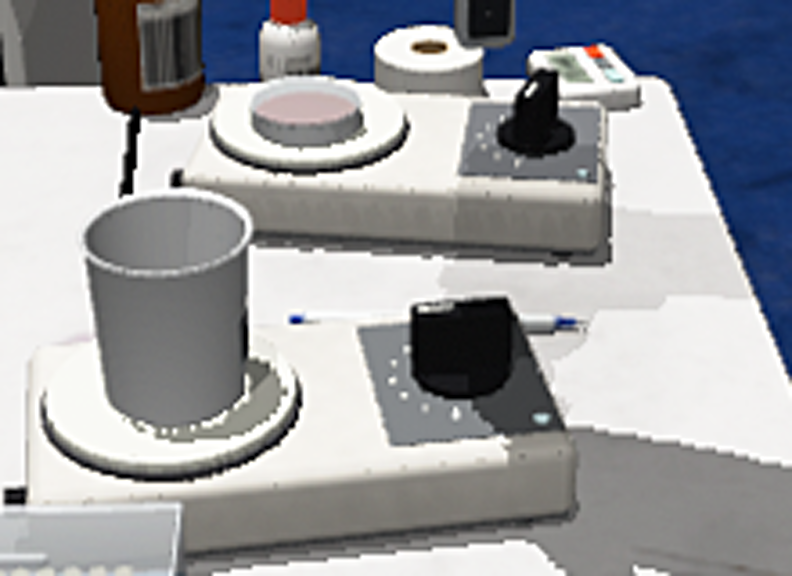

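The pointer's white line, at (435,308), is on the plate side. The beaker has not moved (mean pixel difference 0.4), and the spare knob looks the same as before. I'll check the angle numerically, then hand in.

```bash
python3 -c "
from h import *
d=grab('side')
f=lambda x,y:(220+x/3.6-.4,190+y/3.6-.4)
p,q=at_z(d,f(415,303),76),at_z(d,f(509,297),76);v=p-q;print(p,q,np.degrees(np.arctan2(v[1],v[0])))
finish_job()"
```

```text
[516.21116631 100.37682338  76.        ] [476.6888231   97.09136406  76.        ] 4.752024080754293
the job is handed in; nothing more can be done
```

The beaker stirrer's knob is turned to its third step and released, and the job is handed in. No verdict was reported. I gripped the bar, turned it about 74° clockwise, opened the gripper and lifted 150 mm clear, finishing at about 7 s on the robot clock.

**Last checks:**
- **Knob angle:** In the last picture the bar points at the plate. It lies at about 5°, while the stirrer's axis measured 6 to 11° in different readings, so I used 8°. That puts it within about 3° of the third step, which agrees with the measured turn.
- **Beaker:** It has not moved. The picture around it is practically unchanged from the start.
- **Spare knob:** It looks unchanged in the picture; I did not measure its angle.
- **Robot:** The gripper is open and clear of everything, with the wrist force close to zero.

**Disagreements:** On the way in, one move left the tool about 15 mm off sideways, and I corrected it before gripping. The two cameras also disagreed by about 5 mm on the knob's y position. I used the middle value, and the grip was centred.

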